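# Fit the window of a viewing cell and screw its retaining ring snug

### The arm

A 6-joint arm with a two-finger parallel gripper is mounted at the origin on the work surface. World frame = base frame: x ahead of the robot, y to its left, z up, the work surface at z = 0. Lengths are in m, angles in rad, forces in N, time in s.
With the tool pointing down it reaches from about 0.35 to 0.8 m from the base axis. Payload 7.3 kg.
Tool frame: the origin (TCP) lies between the finger pads; the fingertips stand 25 mm ahead of it and the grasp point (between the pads) lies 6 mm ahead of it (r.tip_extent is the distance from the TCP to the fingertips, in m); z points along the fingers, y is the direction in which the jaws open and shut (so a half turn about z gives the same grasp; the last joint's range is limited). The gripper opens to 85 mm and grips with 20 to 120 N. Pads are 22 mm wide; open, the fingers measure 114 mm over their backs; the gripper's body (76 mm by 85 mm) begins 54 mm behind the grasp point. The pads swing forward as they close: fully open they stand 13 mm farther back than shut.
Start: joints at [-1.461, 0.342, 1.524, -0, 1.275, -0.146], TCP at [0.133, -0.508, 0.228] pointing down, gripper open.
Joint ranges: [-2.53, 2.53], [-0.77, 2.02], [0.04, 2.7], [-1, 4.14], [0.28, 2.66], [-3.11, 3.11]. Speed limits (rad/s): [2.57, 2.57, 3.14, 3.14, 3.14, 3.14].

### API

Orientations are given as a unit quaternion [x, y, z, w].
In Python, from workcell import r, command_gripper, optics gives the robot as it stands. The module is installed in compiled form; this text tells all that it offers. Calls block until the motion is done:
- r.reach(position, orientation): joint-space move of the TCP to a pose.
- r.move_straight(position, orientation=None, speed=0.15, max_force=None): straight line of the TCP; orientation=None keeps the orientation; speed is the mean speed in m/s. With max_force (N) it stops when the force on the tool has changed by that much, and returns True; else False.
- r.movej(angles): joint-space move.
- command_gripper(opening, force=None): finger opening in m; force is the grip in N (None keeps the last); returns when the fingers have stopped.
- r.hold(seconds).
- r.solve_ik(position, orientation): joint angles nearest the present ones, or None.
- r.read_state(): the state.
- optics.get_image(name): name is "scene" or "top" or "wrist"; returns (picture, depth): 420x560x3 uint8, red, green, blue; 420x560 float32, m along the optical axis (not along the pixel's ray), 0 where there is no reading.
- optics.camera_model(name): a dict with "K" (3x3 intrinsics, pixels), "R" (3x3) and "t" (3): a world point X has camera coordinates R X + t; the wrist camera has in their place "tool_from_camera" (4x4, takes a point from camera to tool coordinates, whose origin is the TCP and whose axes are the flange's). Camera axes: x right, y down, z forward; pixel columns grow to the right and rows downward; lengths in m; the calibration is good to about 2 mm. A picture is of the moment at which its call begins: read the wrist's pose just before it. camera_model takes no time and is no camera call.
A pose or a line that the arm cannot do raises r.PlanningError and nothing moves.
- r.finish_job(): hands the job in, once; it reports no verdict.
The state is a dict: "time_s": time; "joint_positions": joint angles; "dq": joint speeds; "tau": joint torques, N m; "eef_pos": TCP position; "eef_rot": TCP orientation; "contact_force": force on the tool from outside, world axes, zero at the start; "torque": the same for the moment, N m; "grip_width": finger opening in m.
Only numpy, scipy, OpenCV 4.12 (cv2) and the standard library are available. Lean on these libraries where they do the work, as an engineer would, in place of code of your own. Each camera call takes 0.05 s, during which the arm holds its last target. There are 200 camera calls.

### The job

The viewing cell on the little stirrer needs its window back: lower the thick glass disc flat onto the seal inside the threaded mouth, set the retaining ring over it and screw the ring down clockwise until it is snug on the glass - firm enough to clamp it, but not forced, or the glass cracks. Leave the other things on the bench as they are.

Things in the scene. Friction and masses are not known exactly. Their poses are not given: they have to be found in the camera images.
- cell: The viewing cell on its stirrer, all one fixed thing: a black stirrer 128 x 128 x 40 mm, on it an aluminium block 78 x 78 x 40 mm, on that the upright round neck, 18 mm tall, open at the top. Origin on the bench under the neck's axis; z up.
- cell_mouth (a point): Centre of the neck's top rim, 98 mm above the bench; axes as the cell. Neck 41.6 mm outside diameter, bore 37 mm. In the bore a spring-backed black seal ring (hole 25 mm) carries the glass: its top is 3.75 to 6.25 mm below the rim, different each time and not known beforehand; it gives 1 mm per 20 N.
- thread_start (a point): Where one thread ridge begins, its top level with the rim, 25.4 mm from the axis on the cell's +x side. Three equal right-hand ridges outside the neck begin 120 degrees apart; each falls clockwise (from above) for 165 degrees. Three-start thread, lead 24 mm per full turn, 8 mm from ridge to ridge; ridges 3 mm thick, 51 mm in diameter over them.
- window: The window: a clear glass disc, 35 mm in diameter, 9 mm thick, 22 g, lying flat on one of two black rubber mats (220 x 125 x 4 mm, fixed). Origin at the centre of its underside, z up. Seated, its top stands 2.75 to 5.25 mm above the rim of the neck. It cracks at over 40 N from the ring, or 25 N against the neck.
- ring: The retaining ring: an open steel ring nut, mouth down on the other mat: twelve-sided, 62 mm across flats, 20 mm high, 170 g, hole 25 mm in the top. Origin at the centre of its underside, z up; +x points to a corner, the flats face 15, 45, 75... degrees from it. Held by the thread it is self-locking.
- ring_pin (a point): Inner tip of one of the ring's three thread pins, on its +x side, 22 mm from the axis, 2.1 mm above the underside; the others are 120 degrees apart. Pins 3 mm thick, in a bore of 53.6 mm. Set over the neck they rest on the ridges; turned clockwise they slide down and under the next ridge, with 2 mm axial play.
- ring_lip (a point): Centre of the underside of the ring's 4 mm top lip, 16 mm above its origin; this bears on the glass. Once it does and the play is taken up, clamping grows 1.3 N per degree of turn. Felt with the hand held still, the turning moment is mostly under 0.13 N m while loose (first 70 degrees); it then bites at 0.11 to 0.15, and some 8 to 10 degrees on (about 0.2 N m) is snug: 12 to 22 N on the glass. 30 N is too tight.
- small_disc: A smaller spare glass disc, diameter 24 mm, 5 mm thick, on the same mat as the window. Not to be used. Origin at the centre of its underside.
- cap: A closed aluminium screw cap, diameter 43 mm, 23 mm high, no hole, on the same mat as the ring. Not to be used. Origin at the centre of its underside.
- beaker: Glass beaker, diameter 72 mm, 90 mm high. Bystander. Origin at the centre of its underside.
- reagent: Amber jar with white cap, diameter 52 mm, 100 mm high. Bystander. Origin at the centre of its underside.
- boat: White square weighing boat, 85 x 85 x 18 mm. Bystander. Origin at the centre of its underside.
- spatula: Slim double-ended steel lab spatula, 185 mm long, lying on the bench. Bystander. Origin under its middle.
- funnel: White funnel standing mouth down, diameter 76 mm, 85 mm high. Bystander. Origin at the centre of its underside.
- vial: Small glass vial with black cap, diameter 25 mm, 50 mm high. Bystander. Origin at the centre of its underside.
Things that resemble listed ones, but are neither listed nor needed, are in the scene too. Leave any blue or orange look-alike of the ring alone.

How it is judged:
On the way, in this order (a step that is already met when the one before it is completed fails the run):
1. the glass lies flat on the seal in the mouth, let go, before the ring goes on (horizontal distance between window and cell_mouth below 0.003 m and z of window in the frame of cell_mouth below -0.003 m and angle between window's own z axis and vertical below 0.06 rad and contact force between the fingers and window below 0.05 N and linear speed of window below 0.02 m/s and horizontal distance between ring and cell_mouth above 0.06 m), for 0.2 s.
2. the ring is on the thread: level over the neck, its underside more than 9 mm below the rim (horizontal distance between ring and cell_mouth below 0.003 m and angle between the z axis of ring and the z axis of cell_mouth, either way round below 0.05 rad and z of ring in the frame of cell_mouth below -0.009 m), for 0.1 s.
At the end, for the whole second after the job is handed in: Window flat (0.06 rad) in the mouth, within 3 mm of the axis, underside over 3 mm below the rim; ring screwed on over it, level (0.05 rad), centred within 3 mm, underside 10 to 16.5 mm below the rim, at rest, let go, and clamping the glass with 8 to 32 N (horizontal distance between each of window, ring and cell_mouth below 0.003 m and z of window in the frame of cell_mouth below -0.003 m and angle between window's own z axis and vertical below 0.06 rad and angle between the z axis of ring and the z axis of cell_mouth, either way round below 0.05 rad and z of ring in the frame of cell_mouth between -0.0165 and -0.01 m and contact force between ring and window between 8 and 32 N and angular speed of ring below 0.05 rad/s and linear speed of ring below 0.01 m/s); the robot touches nothing.
It fails at once if the glass is cracked: more than 40 N from the ring, or more than 25 N against the neck (contact force between ring and window above 40 N or contact force between window and cell above 25 N).
It fails at once if the glass is dropped: it falls free at more than 0.7 m/s (some 25 mm) (linear speed of window above 0.7 m/s and contact force between the fingers and window below 0.05 N).
It fails at once if another thing on the bench is moved by more than 15 mm (distance of any of small_disc, cap, beaker, reagent, boat, spatula, funnel, vial from where it was at the start of the episode above 0.015 m).
It also fails if it takes over 72 s, if anything falls off the work surface, if the arm or the gripper's body presses on something with over 40 N, if the wrist force passes 120 N, or if a joint passes its speed limit or range.

## Working session

There is one attempt and no reset: what is moved stays moved. The work goes in short steps, each a Python script; the robot and the scene stay as the last script left them, time stands still between calls to the robot, and variables do not carry over. Pictures are saved under pics/ and viewed, on a budget of 10 in all, crops included, one or two more only if the job needs it, and the job is handed in when it is done.

```bash
mkdir -p pics; ls; python3 - <<'E'
from workcell import r, command_gripper, optics
import cv2,numpy as np
for n in ["scene","top"]:
    im,d=optics.get_image(n); cv2.imwrite(f"pics/{n}0.png",im[:,:,::-1]); np.savez(f"pics/{n}0.npz",im=im,d=d)
    m=optics.camera_model(n); print(n,m["K"].round(1).tolist(),m["R"].round(3).tolist(),m["t"].round(3).tolist())
print(optics.camera_model("wrist")); print(r.read_state(), r.tip_extent)
E
```

```text
pics
scene [[444.4, 0.0, 278.0], [0.0, 444.4, 211.6], [0.0, 0.0, 1.0]] [[0.828, 0.561, -0.0], [0.402, -0.593, -0.697], [-0.391, 0.577, -0.717]] [-0.434, -0.165, 1.336]
top [[478.1, 0.0, 268.6], [0.0, 478.1, 212.7], [0.0, 0.0, 1.0]] [[-0.029, -0.999, -0.015], [-0.992, 0.031, -0.124], [0.124, 0.011, -0.992]] [0.024, 0.534, 1.437]
{'K': array([[330.2192683 ,   0.        , 281.22294729],
       [  0.        , 330.2192683 , 211.1458455 ],
       [  0.        ,   0.        ,   1.        ]]), 'tool_from_camera': array([[-1.30142802e-03, -9.51877518e-01, -3.06475931e-01,
         7.85727305e-02],
       [ 9.99998782e-01, -1.50287720e-03,  4.21333539e-04,
         7.50232432e-05],
       [-8.61653612e-04, -3.06475009e-01,  9.51878315e-01,
        -1.45860203e-01],
       [ 0.00000000e+00,  0.00000000e+00,  0.00000000e+00,
         1.00000000e+00]])}
{'time_s': 0.1, 'joint_positions': array([-1.46101526e+00,  3.42641370e-01,  1.52491191e+00, -2.28972150e-05,
        1.27538655e+00, -1.46012575e-01]), 'dq': array([-0.00035254, -0.00132518, -0.00365922,  0.00097333,  0.00030447,
        0.00048529]), 'tau': array([ 1.14812909e-03, -4.34447050e+01, -2.46491843e+01, -1.63752511e-04,
        4.70540574e-03, -2.58876781e-06]), 'eef_pos': array([ 0.13280116, -0.5075602 ,  0.22750486]), 'eef_rot': array([ 9.91831693e-01,  1.27551711e-01,  1.25316918e-06, -6.73671767e-04]), 'contact_force': array([ 0.46761749, -0.76650517, -0.2606499 ]), 'torque': array([-0.00530351, -0.00736139, -0.02101126]), 'grip_width': 0.08546534467221216} 0.025
```

View pics/top0.png

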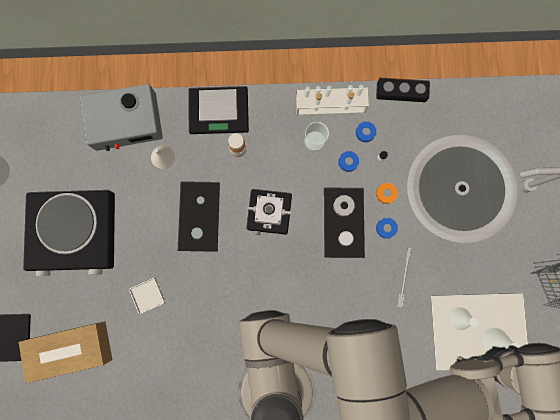

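View pics/scene0.png

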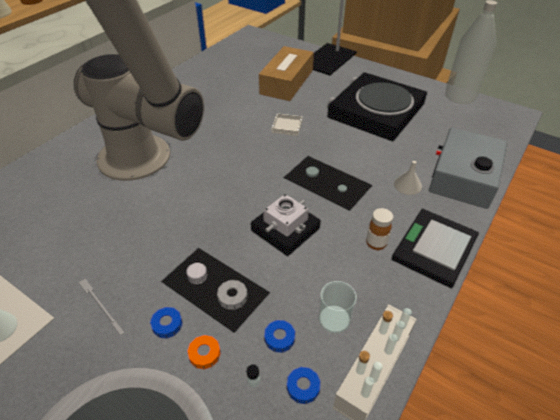

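The top view shows the cell at about (269,210), the window at (197,233) and the small disc at (200,200). The ring is at (344,205) and the cap at (346,238). The scene view agrees. Next I'll take close wrist views of the window, the neck and the ring, all from the same relative pose.

```bash
cat > h.py <<'E'
from workcell import r, command_gripper, optics
import cv2, numpy as np
from scipy.spatial.transform import Rotation as Ro
def Q(yaw): return np.array([np.cos(yaw/2),np.sin(yaw/2),0,0])
def yaw():
    x=Ro.from_quat(r.read_state()["eef_rot"]).as_matrix()[:,0]; return np.arctan2(x[1],x[0])
def ray_top(n,u,v,z):
    m=optics.camera_model(n); d=m["R"].T@np.linalg.solve(m["K"],[u,v,1]); c=-m["R"].T@m["t"]
    return c+d*(z-c[2])/d[2]
def snap(name):
    s=r.read_state(); im,d=optics.get_image("wrist"); cv2.imwrite(f"pics/{name}.png",im[:,:,::-1])
    np.savez(f"pics/{name}.npz",im=im,d=d,p=s["eef_pos"],q=s["eef_rot"]); return im,d,s
M=optics.camera_model("wrist"); K=M["K"]; TC=M["tool_from_camera"]
def wr(uv,z,p,q):
    """wrist pixels -> world points on the plane z"""
    uv=np.atleast_2d(uv).astype(float); R=Ro.from_quat(q).as_matrix()
    d=np.c_[uv,np.ones(len(uv))]@np.linalg.inv(K).T@TC[:3,:3].T@R.T; c=p+R@TC[:3,3]
    return c+d*((z-c[2])/d[:,2])[:,None]
E
python3 - <<'E'
from h import *
P={"win":ray_top("top",197,233,.013),"cell":ray_top("top",269,210,.098),"ring":ray_top("top",344,205,.024)}
tiles=[]
for n,z in [("ring",.024),("cell",.098),("win",.013)]:
    p=P[n]; print(n,p.round(3)); r.reach([p[0],p[1],z+.13],Q(np.pi/2 if 0 else 0)); r.hold(.2)
    im,d,s=snap(n+"1"); tiles.append(cv2.resize(im,(400,300))); print(s["eef_pos"].round(4),s["joint_positions"].round(2),d[200:220,270:290].mean(),s["time_s"])
tiles.append(tiles[0]*0)
cv2.imwrite("pics/m1.png",np.vstack([np.hstack(tiles[:2]),np.hstack(tiles[2:])])[:,:,::-1])
E
```

```text
ring [ 0.552 -0.226  0.024]
[ 0.5518 -0.2265  0.1542] [-0.52  0.53  1.43 -0.    1.18  1.05] 0.2971203 2.15
cell [0.534 0.006 0.098]
[0.534  0.0047 0.2273] [-0.13  0.36  1.5  -0.    1.28  1.44] 0.2933087 3.3667
win [0.48  0.233 0.013]
[0.4808 0.2316 0.1435] [ 0.31  0.44  1.62 -0.    1.08  1.88] 0.2898222 4.5917
```

View pics/m1.png

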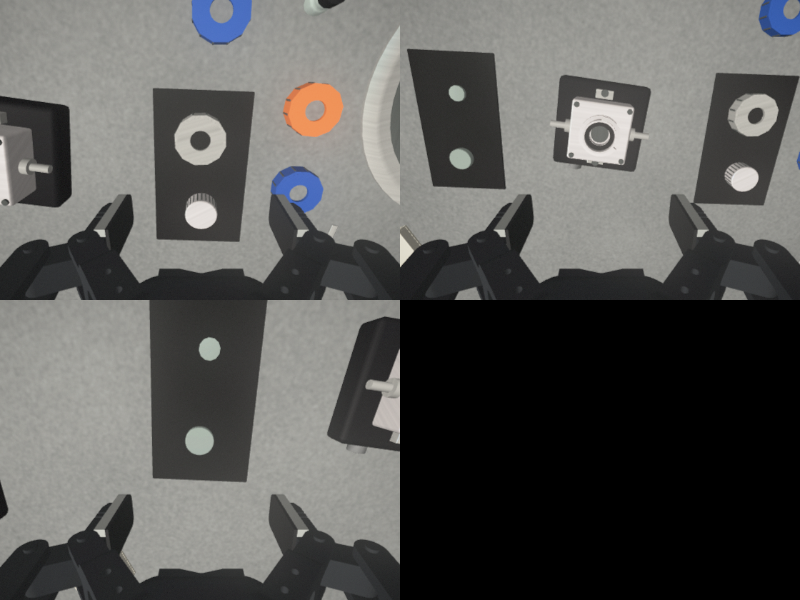

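The montage tiles show the ring at full-res pixel (280,195) with the cap below it. The neck is at (280,190) and the window is the larger disc at (280,196). I'll crop the neck and ring upscaled, and measure the disc.

```bash
cat >> h.py <<'E'
def circ(mask,z,p,q,near):
    """world centre and radius of the blob nearest a pixel, via its contour cast on plane z"""
    cs,_=cv2.findContours(mask.astype(np.uint8),cv2.RETR_LIST,cv2.CHAIN_APPROX_NONE)
    best=min((c for c in cs if cv2.contourArea(c)>80),key=lambda c:np.linalg.norm(c[:,0].mean(0)-near))
    w=wr(cv2.convexHull(best)[:,0]+.0,z,p,q)[:,:2]
    A=np.c_[2*w,np.ones(len(w))]; x=np.linalg.lstsq(A,(w**2).sum(1),rcond=None)[0]
    return x[:2],np.sqrt(x[2]+x[:2]@x[:2]),best[:,0].mean(0)
E
python3 - <<'E'
from h import *
f=np.load("pics/win1.npz"); g=f["im"].astype(int).max(2)
c=circ((f["im"].min(2)>90),.013,f["p"],f["q"],(280,196)); print("win",c)
t=[]
for n,(u,v) in dict(cell=(280,190),ring=(280,195)).items():
    im=np.load(f"pics/{n}1.npz")["im"]; t.append(cv2.resize(im[v-60:v+60,u-60:u+60],(400,400),interpolation=cv2.INTER_CUBIC))
cv2.imwrite("pics/m2.png",np.hstack(t)[:,:,::-1])
f=np.load("pics/ring1.npz"); print("ring hole",circ(f["im"].max(2)<110,.024,f["p"],f["q"],(280,195)))
print("ring out",circ(f["im"].min(2)>110,.024,f["p"],f["q"],(280,195)))
E
```

```text
win (array([0.48348449, 0.23352291]), np.float64(0.01779444326550919), array([278.76106195, 196.67256637]))
ring hole (array([ 0.55496667, -0.22556977]), np.float64(0.032966850588120954), array([279.79166667, 194.26851852]))
ring out (array([ 0.55505398, -0.22552406]), np.float64(0.03203159022594624), array([279.92753623, 195.2173913 ]))
```

View pics/m2.png

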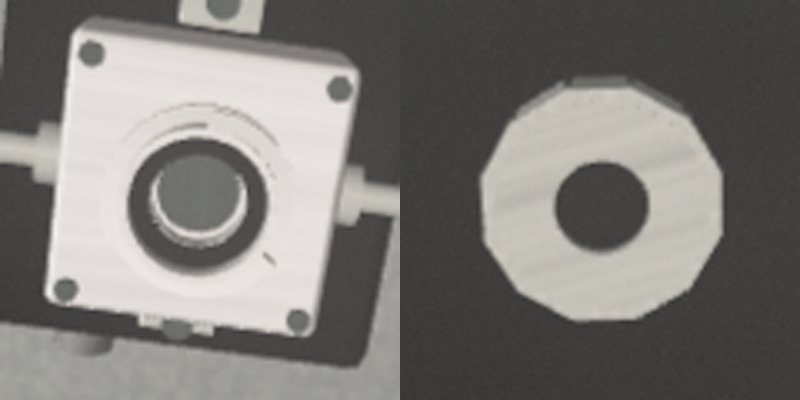

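The neck bore and black seal show clearly at the left, with thread ends visible. The ring's flats are visible at the right. Next I'll view window and neck straight from above for relative accuracy, then do a trial grip of the disc.

```bash
cat >> h.py <<'E'
OFF=TC[0,3]
def overhead(name,xy,z,thr,dark):
    """view xy from straight above (camera over it), yaw 0; blob circle at plane z"""
    r.reach([xy[0]-OFF,xy[1],z+.13],Q(0)); r.hold(.25); im,d,s=snap(name)
    X=np.array([xy[0],xy[1],z]); R=Ro.from_quat(s["eef_rot"]).as_matrix()
    c=(R@TC[:3,:3]).T@(X-s["eef_pos"]-R@TC[:3,3]); near=(K@c/c[2])[:2]
    m=im.max(2)<thr if dark else im.min(2)>thr
    return circ(m,z,s["eef_pos"],s["eef_rot"],near),near
E
python3 - <<'E'
from h import *
command_gripper(.042,30)
(w,rad,px),n=overhead("win2",(.4835,.2335),.013,90,False); print(w,rad,px,n)
assert abs(rad-.0175)<.0015
r.reach([w[0],w[1],.07],Q(0)); 
hit=r.move_straight([w[0],w[1],.025],speed=.03,max_force=3)
s=r.read_state(); print(hit,s["eef_pos"],s["contact_force"],s["grip_width"],s["time_s"])
E
```

```text
[0.48287244 0.23338804] 0.017482515699747802 [280.99206349 106.53968254] [280.8589878  106.22160227]
False [0.4829941  0.23345053 0.02519465] [ 0.52560707  0.01425161 -0.00496697] 0.042101053999578135 8.0
```

```bash
python3 - <<'E'
from h import *
p=r.read_state()["eef_pos"]; 
hit=r.move_straight([p[0],p[1],.010],speed=.02,max_force=3)
s=r.read_state(); print(hit,s["eef_pos"],s["contact_force"],s["grip_width"],s["time_s"])
if hit:
    zt=s["eef_pos"][2]
    r.move_straight([p[0],p[1],zt+.0065],speed=.05)
    command_gripper(.03,25); s=r.read_state(); print(s["grip_width"],s["eef_pos"],s["contact_force"])
    command_gripper(.042); r.move_straight([p[0],p[1],.06],speed=.1)
    (w,rad,px),n=overhead("win3",(p[0],p[1]),.013,90,False); print(w,rad,px,r.read_state()["time_s"])
E
```

```text
False [0.48309544 0.23347835 0.01008322] [-0.47056912  0.53342491  0.42667159] 0.041998515176451603 8.9
```

```bash
python3 - <<'E'
from h import *
print(r.read_state()["contact_force"],r.tip_extent)
a,_,_=snap("low1"); b,_=optics.get_image("scene")
b=cv2.resize(b[120:240,250:410],(533,400),interpolation=cv2.INTER_CUBIC); a=cv2.resize(a,(267,200))
o=np.zeros((400,800,3),np.uint8); o[:,:533]=b; o[:200,533:]=a; cv2.imwrite("pics/m3.png",o[:,:,::-1])
E
```

```text
[-0.47056912  0.53342491  0.42667159] 0.025
```

View pics/m3.png

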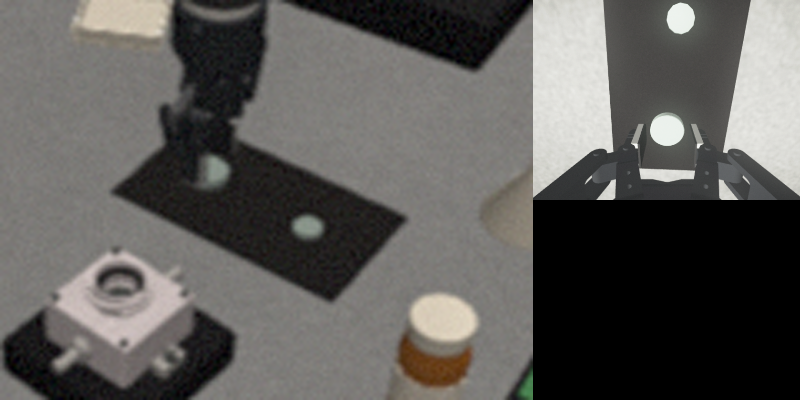

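```bash
python3 - <<'E'
from h import *
f=np.load("pics/low1.npz"); d=f["d"]; v,u=np.mgrid[0:420,0:560]
C=np.stack([(u-K[0,2])/K[0,0]*d,(v-K[1,2])/K[1,1]*d,d],-1)@TC[:3,:3].T+TC[:3,3]
np.set_printoptions(linewidth=200,suppress=True)
for vv in range(245,345,8): print(vv,[(uu,*(C[vv,uu]*1000).round().astype(int)) for uu in (214,220,226,232,281)], f["im"][vv,220])
E
```

```text
245 [(214, np.int64(12), np.int64(-33), np.int64(6)), (220, np.int64(12), np.int64(-31), np.int64(6)), (226, np.int64(12), np.int64(-28), np.int64(7)), (232, np.int64(12), np.int64(-25), np.int64(6)), (281, np.int64(16), np.int64(0), np.int64(-3))] [79 79 77]
253 [(214, np.int64(8), np.int64(-34), np.int64(6)), (220, np.int64(8), np.int64(-31), np.int64(6)), (226, np.int64(8), np.int64(-28), np.int64(6)), (232, np.int64(7), np.int64(-25), np.int64(6)), (281, np.int64(12), np.int64(0), np.int64(-3))] [79 78 76]
261 [(214, np.int64(3), np.int64(-34), np.int64(6)), (220, np.int64(3), np.int64(-31), np.int64(6)), (226, np.int64(11), np.int64(-25), np.int64(-10)), (232, np.int64(11), np.int64(-22), np.int64(-10)), (281, np.int64(8), np.int64(0), np.int64(-3))] [107 108 103]
269 [(214, np.int64(-2), np.int64(-35), np.int64(7)), (220, np.int64(11), np.int64(-26), np.int64(-18)), (226, np.int64(12), np.int64(-24), np.int64(-18)), (232, np.int64(11), np.int64(-21), np.int64(-18)), (281, np.int64(3), np.int64(0), np.int64(-3))] [163 163 157]
277 [(214, np.int64(7), np.int64(-29), np.int64(-17)
[... 1662 characters left out ...]
3)), (226, np.int64(-1), np.int64(-21), np.int64(-40)), (232, np.int64(-10), np.int64(-21), np.int64(-28)), (281, np.int64(-35), np.int64(0), np.int64(6))] [74 74 73]
333 [(214, np.int64(12), np.int64(-21), np.int64(-61)), (220, np.int64(-1), np.int64(-22), np.int64(-44)), (226, np.int64(-4), np.int64(-21), np.int64(-41)), (232, np.int64(-41), np.int64(-27), np.int64(7)), (281, np.int64(-40), np.int64(0), np.int64(6))] [58 60 60]
341 [(214, np.int64(17), np.int64(-18), np.int64(-71)), (220, np.int64(17), np.int64(-17), np.int64(-71)), (226, np.int64(-6), np.int64(-21), np.int64(-42)), (232, np.int64(-45), np.int64(-27), np.int64(6)), (281, np.int64(-46), np.int64(0), np.int64(6))] [55 54 57]
```

```bash
python3 - <<'E'
from h import *
p=r.read_state()["eef_pos"]; 
hit=r.move_straight([p[0],p[1],-.012],speed=.02,max_force=3)
s=r.read_state(); print(hit,s["eef_pos"],s["contact_force"],s["grip_width"],s["time_s"])
E
```

```text
True [ 0.48297188  0.23346352 -0.00095039] [-1.05239598 -1.46336294  6.12156882] 0.04215888667236681 9.65
```

```bash
python3 - <<'E'
from h import *
p=r.read_state()["eef_pos"]; zt=p[2]
r.move_straight([p[0],p[1],zt+.0065],speed=.05)
command_gripper(.03,25); s=r.read_state(); print(s["grip_width"],s["eef_pos"],s["contact_force"])
f=snap("grip1")
command_gripper(.042); r.move_straight([p[0],p[1],.06],speed=.1)
(w,rad,px),n=overhead("win3",(p[0],p[1]),.013,90,False); print(w,rad,px,r.read_state()["time_s"])
(c,rad,px),n=overhead("cell2",(.535,.006),.098,70,True); print(c,rad,px,n,r.read_state()["time_s"])
im=np.load("pics/cell2.npz")["im"]; u,v=n.astype(int); v=max(v,60)
a=cv2.resize(im[v-60:v+60,u-60:u+60],(400,400),interpolation=cv2.INTER_CUBIC)
b=cv2.resize(f[0][180:340,200:360],(400,400),interpolation=cv2.INTER_CUBIC)
cv2.imwrite("pics/m4.png",np.hstack([a,b])[:,:,::-1])
E
```

```text
0.03308597437696369 [0.48301386 0.23348511 0.00576372] [-0.46963723 -0.4649984   5.46842477]
[0.48284599 0.23337026] 0.017484406203344488 [280.4609375 104.546875 ] 12.025
[0.51959923 0.00947596] 0.052940399621216216 [279.30051813 147.00863558] [282.34695502 104.54861147] 13.3
```

View pics/m4.png

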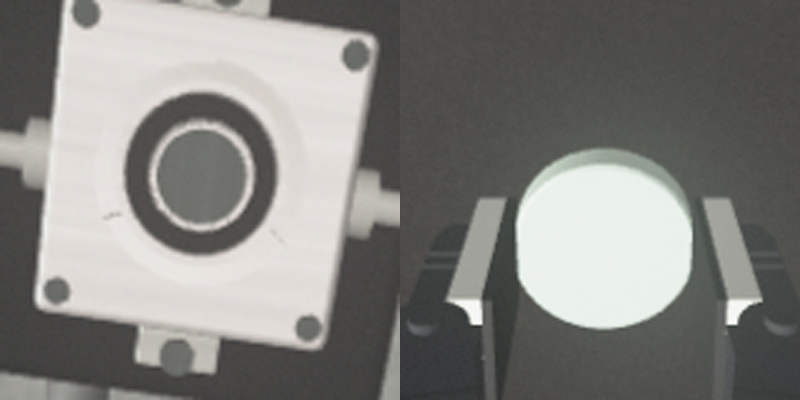

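```bash
python3 - <<'E'
from h import *
f=np.load("pics/cell2.npz"); im=f["im"]
print(im[96,255:310:3].max(1), f["p"])
for t in (80,100,120,140): print(t,circ(im.max(2)<t,.098,f["p"],f["q"],(282,96)))
for n in ("low1","grip1"):
    f=np.load(f"pics/{n}.npz"); d=f["d"]; v,u=np.mgrid[0:420,0:560]
    C=np.stack([(u-K[0,2])/K[0,0]*d,(v-K[1,2])/K[1,1]*d,d],-1)@TC[:3,:3].T+TC[:3,3]
    for side in (-1,1):
        m=(side*C[...,1]>.012)&(side*C[...,1]<.035)&(C[...,0]>.005)&(C[...,0]<.015)&(v>240)&(v<330)
        mat=.004-f["p"][2]; zz=C[...,2][m]; k=(C[...,2]<-.004-mat*0)&m   # tool z downward
        z=C[...,2][k]; vs=v[k]; top=vs.min()
        print(n,side,"TCP z",f["p"][2].round(4),"lowest pad rows",[(w,(C[...,2][k&(v==w)].max()*1e3).round(1),(C[...,1][k&(v==w)]*1e3).round(1)[:3]) for w in (top,top+1,top+2,top+4)])
E
```

```text
[230 216  82  81 200 112 114 112 114 111 117 113 111 111 201  81  79 216
 222] [0.45624183 0.00701346 0.2276324 ]
80 (array([0.51694305, 0.00967685]), np.float64(0.05361751153730438), array([274.86098655, 139.91928251]))
100 (array([0.54115871, 0.00629249]), np.float64(0.013531116974822186), array([282.12121212,  96.16161616]))
120 (array([0.54100662, 0.00624112]), np.float64(0.013340247933003606), array([282.16494845,  96.22680412]))
140 (array([0.54094399, 0.00619894]), np.float64(0.01311258106592569), array([282.0625 ,  96.40625]))
low1 -1 TCP z 0.0101 lowest pad rows [(np.int64(261), np.float64(-8.6), array([-27. , -26.9, -26.4])), (np.int64(262), np.float64(-7.3), array([-27.1, -26.5, -26.2])), (np.int64(263), np.float64(-4.2), array([-27.4, -27.1, -26.3])), (np.int64(265), np.float64(-4.3), array([-26.9, -26.6, -26.5]))]
low1 1 TCP z 0.0101 lowest pad rows [(np.int64(259), np.float64(-4.0), array([12.7])), (np.int64(260), np.float64(-4.1), array([13.2, 14.6])), (np.int64(261), np.float64(-4.1), array([12.3, 21.3, 21.2])), (np.int64(263), np.float64(-8.2), array([21.2, 21. , 21.3]))]
grip1 -1 TCP z 0.0058 lowest pad rows [(np.int64(254), np.float64(-4.5), array([-12.2])), (np.int64(255), np.float64(-4.6), array([-12.7, -12.2])), (np.int64(256), np.float64(-4.6), array([-13.2, -12.6, -12.1])), (np.int64(258), np.float64(-5.2), array([-13.6, -13.1, -12.6]))]
grip1 1 TCP z 0.0058 lowest pad rows [(np.int64(253), np.float64(-4.8), array([12.1])), (np.int64(254), np.float64(-4.1), array([12. , 12.5, 13.1])), (np.int64(255), np.float64(-4.7), array([12.5, 13.1])), (np.int64(257), np.float64(-6.2), array([12.5, 13. , 13.4]))]
```

```bash
python3 - <<'E'
from h import *
f=np.load("pics/cell2.npz"); im=f["im"]
cs,_=cv2.findContours((im.max(2)>150).astype(np.uint8),cv2.RETR_LIST,cv2.CHAIN_APPROX_NONE)
for c in cs:
    if len(c)<60: continue
    w=wr(c[:,0],.098,f["p"],f["q"])[:,:2]; (x,y),R=cv2.minEnclosingCircle((w*1000).astype(np.float32))
    if R<30: print("cand",x,y,R,(w.mean(0)*1000).round(2))
w=np.array([.48285,.23337])
r.reach([w[0],w[1],.06],Q(0)); r.move_straight([w[0],w[1],.0035],speed=.08,max_force=6); r.hold(.2)
print(r.read_state()["contact_force"])
command_gripper(.03,25); r.hold(.2); s=r.read_state(); print(s["grip_width"],s["eef_pos"],s["contact_force"])
r.move_straight([w[0],w[1],.024],speed=.05); r.hold(.2); s=r.read_state(); print(s["grip_width"],s["eef_pos"],s["contact_force"],s["time_s"])
a=snap("held1")[0][180:340,200:360]; b=optics.get_image("scene")[0][110:190,270:350]
cv2.imwrite("pics/m5.png",np.hstack([cv2.resize(x,(400,400),interpolation=cv2.INTER_CUBIC) for x in(a,b)])[:,:,::-1])
E
```

```text
cand 283.3687438964844 -45.655975341796875 16.047870635986328 [282.56 -44.39]
cand 297.3575439453125 -8.6585054397583 11.893047332763672 [299.59  -8.89]
cand 320.466552734375 -27.806142807006836 10.556161880493164 [320.79 -28.54]
cand 315.2350158691406 13.755208969116211 23.54189682006836 [314.06  13.86]
cand 337.1696472167969 27.660367965698242 9.901643753051758 [338.16  26.5 ]
cand 339.6380615234375 118.70858764648438 12.247016906738281 [341.74 119.7 ]
cand 349.82598876953125 35.51708221435547 12.153660774230957 [348.42  35.3 ]
cand 343.73065185546875 279.8022155761719 23.36121940612793 [341.27 273.84]
cand 370.6531066894531 -102.3582534790039 14.835797309875488 [ 369.98 -101.91]
cand 381.2428894042969 200.5531463623047 8.505691528320312 [380.73 199.4 ]
cand 377.9024963378906 -79.88478088378906 14.961529731750488 [378.16 -79.35]
cand 378.9747619628906 -117.53168487548828 16.78928565979004 [ 379.62 -118.82]
cand 397.19677734375 -90.71973419189453 11.77624225616455 [396.19 -91.86]
cand 401.919921875 -205.90866088867188 8.04207706451416 [ 403.35 -205.41]
cand 399.2785949707031 -61.652
[... 1780 characters left out ...]
7363 [566.87  74.77]
cand 574.1702880859375 169.03677368164062 8.53942584991455 [574.19 169.04]
cand 580.0599365234375 70.57659149169922 8.060895919799805 [580.15  70.03]
cand 591.177001953125 -64.46530151367188 8.001568794250488 [590.81 -63.58]
cand 595.7711181640625 -28.07969093322754 6.193140029907227 [595.75 -27.84]
cand 596.65673828125 -1.7989095449447632 8.251538276672363 [596.9  -0.6]
cand 594.636962890625 -46.17240905761719 13.059136390686035 [593.98 -45.72]
[-0.14095267  0.07291757 -0.72862576]
0.03320833699191647 [0.4831037  0.23347773 0.00411799] [-1.07652203 -1.32512762  6.32036201]
0.03285293685009853 [0.48263584 0.2332963  0.02370803] [-0.52823359  0.49586397 -0.66483669] 16.65
```

View pics/m5.png

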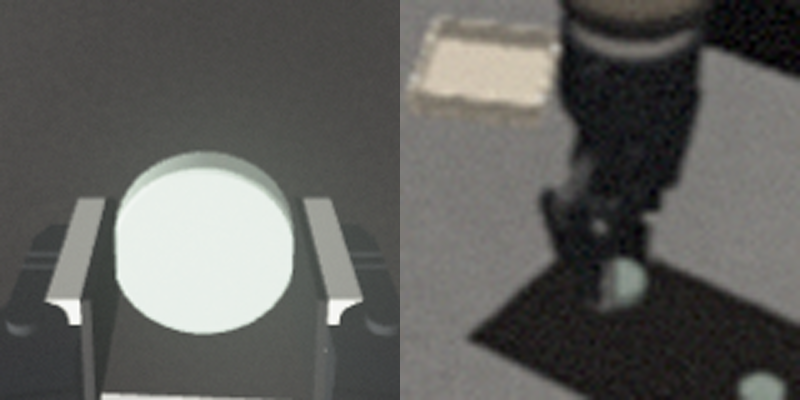

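The disc is held level between the pads in both views, and the bore centre is at (0.5411, 0.0064). I'll carry it over and lower it gently.

```bash
python3 - <<'E'
from h import *
x,y=.5411,.0064
r.move_straight([.483,.2333,.13],speed=.2); r.reach([x,y,.125],Q(0)); r.move_straight([x,y,.106],speed=.05); r.hold(.3)
s=r.read_state(); print(s["eef_pos"],s["contact_force"],s["grip_width"])
hit=r.move_straight([x,y,.0925],speed=.015,max_force=3); s=r.read_state(); print(hit,s["eef_pos"],s["contact_force"],s["torque"],s["grip_width"],s["time_s"])
a=snap("ins1")[0][180:340,200:360]; b=optics.get_image("scene")[0][160:240,245:325]
cv2.imwrite("pics/m6.png",np.hstack([cv2.resize(x,(400,400),interpolation=cv2.INTER_CUBIC) for x in(a,b)])[:,:,::-1])
E
```

```text
[0.54123057 0.00632572 0.10623472] [ 0.31205442  0.9389072  -0.49945679] 0.03315905197760522
True [0.54097692 0.00641664 0.09416699] [-1.0857186   0.34930967  5.19206692] [-0.04797896  0.0641628   0.02506217] 0.03302807956066751 19.9417
```

View pics/m6.png

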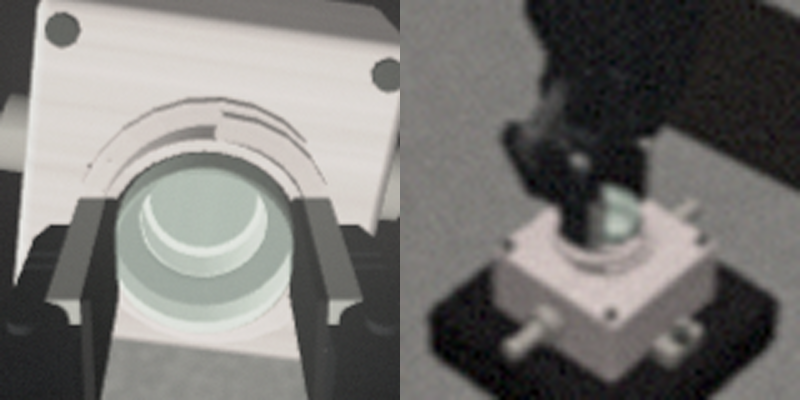

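The disc is inside the bore and met resistance 3.9 mm below the rim. A thread start is visible at crop (215,125), on the +x side. Now I'll release it and check from overhead.

```bash
python3 - <<'E'
from h import *
x,y=.5411,.0064
command_gripper(.046); r.hold(.2); s=r.read_state(); print(s["eef_pos"],s["contact_force"])
r.move_straight([x,y,.125],speed=.08)
command_gripper(.085)
r.reach([x-OFF,y,.228],Q(0)); r.hold(.25); im,d,s=snap("seat1")
v,u=np.mgrid[0:420,0:560]; R=Ro.from_quat(s["eef_rot"]).as_matrix()
W=(np.stack([(u-K[0,2])/K[0,0]*d,(v-K[1,2])/K[1,1]*d,d],-1)@TC[:3,:3].T+TC[:3,3])@R.T+s["eef_pos"]
rr=np.hypot(W[...,0]-x,W[...,1]-y)
m=(rr<.016)&(W[...,2]>.06); P=W[m]; c=np.linalg.lstsq(np.c_[P[:,:2]-[x,y],np.ones(len(P))],P[:,2],rcond=None)[0]; print("glass plane tilt,height",c,len(P),P[:,2].std())
m=(rr>.019)&(rr<.0205)&(W[...,2]>.09); print("rim z",np.median(W[m][:,2]),m.sum(),s["time_s"])
for rad in (.0225,.024): print(rad,[(a,int(1000*(np.median(W[np.hypot(W[...,0]-x-rad*np.cos(np.radians(a)),W[...,1]-y-rad*np.sin(np.radians(a)))<.0012][:,2])-.098)*10)/10) for a in range(0,360,10)])
a=cv2.resize(im[36:156,222:342],(500,500),interpolation=cv2.INTER_CUBIC); cv2.imwrite("pics/m7.png",a[:,:,::-1])
E
```

```text
[0.54036519 0.00648314 0.09340849] [-0.69866531  0.01351066 -0.41092035]
glass plane tilt,height [ 0.44114441 -0.06731689  0.21066508] 2324 0.13279562533641112
rim z 0.09811562696125833 311 22.375
0.0225 [(0, -7.5), (10, -6.7), (20, -5.6), (30, -5.0), (40, -4.6), (50, -4.1), (60, -3.4), (70, -2.8), (80, -2.4), (90, -1.6), (100, -1.0), (110, 0.3), (120, -7.4), (130, -6.2), (140, -5.5), (150, -5.5), (160, -5.0), (170, -4.2), (180, -3.6), (190, -2.2), (200, -2.2), (210, -1.1), (220, -0.9), (230, 0.1), (240, -6.7), (250, -6.5), (260, -5.7), (270, -5.6), (280, -4.7), (290, -4.1), (300, -3.0), (310, -2.1), (320, -2.4), (330, -1.0), (340, -0.7), (350, 0.5)]
0.024 [(0, -7.4), (10, -6.3), (20, -6.3), (30, -5.1), (40, -4.3), (50, -4.2), (60, -4.1), (70, -2.5), (80, -1.8), (90, -1.6), (100, -0.6), (110, 0.2), (120, -7.4), (130, -5.9), (140, -6.1), (150, -5.8), (160, -4.3), (170, -4.3), (180, -3.4), (190, -2.8), (200, -1.9), (210, -1.7), (220, -0.6), (230, -0.1), (240, -7.7), (250, -6.5), (260, -5.8), (270, -4.8), (280, -4.3), (290, -3.2), (300, -3.1), (310, -2.7), (320, -2.4), (330, -1.5), (340, -0.4), (350, 0.4)]
```

View pics/m7.png

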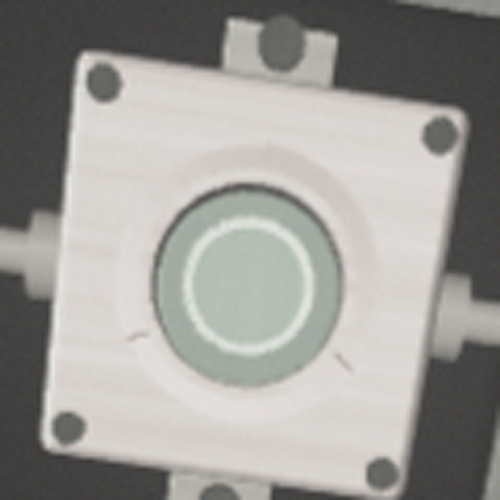

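The glass is seated in the bore, and the depth map gives thread starts at world angles of about 115°, 235° and 355°. Next is the ring: an overhead view, flat angle and grasp.

```bash
cat >> h.py <<'E'
def cloud(im,d,p,q):
    v,u=np.mgrid[0:420,0:560]; R=Ro.from_quat(q).as_matrix()
    return (np.stack([(u-K[0,2])/K[0,0]*d,(v-K[1,2])/K[1,1]*d,d],-1)@TC[:3,:3].T+TC[:3,3])@R.T+p
E
python3 - <<'E'
from h import *
f=np.load("pics/seat1.npz"); W=cloud(f["im"],f["d"],f["p"],f["q"]); x,y=.5411,.0064
for a in range(0,360,60):
    m=np.hypot(W[...,0]-x-.010*np.cos(np.radians(a)),W[...,1]-y-.010*np.sin(np.radians(a)))<.004
    print("glass",a,(1e3*np.median(W[...,2][m])).round(2),end=" ")
(c,rad,px),n=overhead("ring2",(.555,-.2255),.024,110,False); 
f=np.load("pics/ring2.npz"); im=f["im"]
cs,_=cv2.findContours((im.min(2)>110).astype(np.uint8),cv2.RETR_LIST,cv2.CHAIN_APPROX_NONE)
for k in cs:
    w=wr(k[:,0],.024,f["p"],f["q"])[:,:2]
    if len(k)<30: continue
    e,R=cv2.minEnclosingCircle((w*1e3).astype(np.float32))
    if np.hypot(e[0]-555,e[1]+225.5)<6 and R<40:
        print("\n",e,R,(w.mean(0)*1e3).round(2))
        if R>28:
            o=w-np.array(e)/1e3
            sup=[np.percentile(np.r_[ [0],],50) if 0 else sum((o@[np.cos(t+k*np.pi/6),np.sin(t+k*np.pi/6)]).max() for k in range(12))/12 for t in np.radians(np.arange(-15,15,.5))]
            print("flat angle deg",np.arange(-15,15,.5)[int(np.argmin(sup))],min(sup),max(sup))
print(r.read_state()["time_s"])
E
```

```text
glass 0 101.34 glass 60 101.44 glass 120 101.66 glass 180 101.45 glass 240 101.68 glass 300 101.33 
 (554.4751586914062, -225.79225158691406) 12.870551109313965 [ 554.63 -225.72]

 (554.546875, -225.7898406982422) 32.29592514038086 [ 555.14 -225.83]
flat angle deg 1.0 0.031226429748657723 0.032127304754532175
23.6917
```

Glass top reads 3.4 mm above the rim, uniform to 0.3 mm, so it is flat. The ring's hole centre is (0.5546,-0.2258) and its flats sit at +1°. Next I'll grasp and lift it, then carry it over the neck.

```bash
python3 - <<'E'
from h import *
g=np.radians(1); c=np.array([.5546,-.2258])
r.reach([*c,.08],Q(g)); h=r.move_straight([*c,.000],speed=.08,max_force=5); print(h,r.read_state()["eef_pos"],r.read_state()["contact_force"])
command_gripper(.055,50); r.hold(.2); s=r.read_state(); print(s["grip_width"],s["eef_pos"],s["contact_force"])
r.move_straight([*c,.03],speed=.08); r.hold(.2); s=r.read_state(); print(s["grip_width"],s["eef_pos"],s["contact_force"],s["time_s"])
r.move_straight([*c,.16],speed=.2)
y0=np.pi+g-.05
r.reach([.50,-.12,.16],Q(y0-1)); r.reach([.5411,.0064,.135],Q(y0)); r.hold(.3); s=r.read_state(); print(s["joint_positions"].round(2),s["eef_pos"],yaw(),s["contact_force"],s["torque"],s["time_s"])
a=snap("hold2")[0]; b=optics.get_image("scene")[0][150:240,235:325]
cv2.imwrite("pics/m8.png",np.hstack([cv2.resize(a,(400,400)),cv2.resize(b,(400,400),interpolation=cv2.INTER_CUBIC)])[:,:,::-1])
E
```

```text
False [ 5.54992923e-01 -2.26015651e-01  5.41445821e-04] [-0.2753858  -0.26881665 -0.49431596]
0.06072923817576003 [ 0.55498197 -0.22601534  0.00088837] [-0.69388186  0.28769732  5.27254302]
0.060440584897401214 [ 0.55425019 -0.22561572  0.02948178] [-0.75364174  0.04898979 -2.21509427] 26.625
[-0.13  0.46  1.61 -0.    1.07 -1.67] [0.54112051 0.00551885 0.13522825] 3.1069443272471915 [-0.24504824  0.49369862 -1.84668196] [-0.04090129  0.00192655 -0.01535545] 30.175
```

View pics/m8.png

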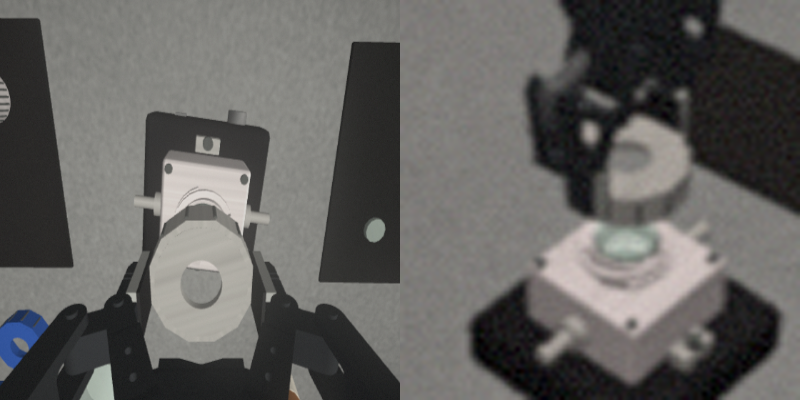

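The ring is held level over the neck, with two block screws visible at full-res (235,176) and (342,189). The wrist has turned half a turn since the neck was measured, so I'll compare those same screws in both views to get the camera-to-tool offset.

```bash
python3 - <<'E'
from h import *
def screw(n,uv):
    f=np.load(f"pics/{n}.npz"); u,v=map(int,uv); g=f["im"][v-8:v+9,u-8:u+9].max(2).astype(float)
    _,L,S,C=cv2.connectedComponentsWithStats((g<165).astype(np.uint8)); k=1+np.argmin(np.linalg.norm(C[1:]-8,axis=1)+100*(S[1:,4]<8)+100*(S[1:,4]>90))
    return wr(C[k]+[u-8,v-8],.080,f["p"],f["q"])[0],S[k,4]
A=[screw("seat1",p) for p in ((238.3,138.7),(313.7,149.3))]; B=[screw("hold2",p) for p in ((342,189),(235,176))]
for a,b in zip(A,B): print(a,b,(a[0]-b[0])[:2]*1e3)
f=np.load("pics/hold2.npz"); im=f["im"]; print(f["p"])
c,rad,px=circ((im.max(2)>150)|(im.max(2)<60),f["p"][2]+.023,f["p"],f["q"],(280,300)); print(c,rad,px)
s=r.read_state(); print(s["eef_pos"],s["time_s"])
E
```

```text
(array([0.51299621, 0.04440733, 0.08      ]), np.int32(54)) (array([0.51694268, 0.0490302 , 0.08      ]), np.int32(19)) [-3.94647254 -4.6228661 ]
(array([ 0.50163219, -0.0228053 ,  0.08      ]), np.int32(154)) (array([ 0.50386101, -0.0232752 ,  0.08      ]), np.int32(155)) [-2.22881865  0.46990046]
[0.54112051 0.00551885 0.13522825]
[0.54267477 0.00528528] 0.01242419869589593 [281.50641026 300.43589744]
[0.54111827 0.0058481  0.13517384] 30.275
```

```bash
python3 - <<'E'
from h import *
def blobs(n,lo,hi):
    f=np.load(f"pics/{n}.npz"); g=f["im"].max(2)
    out=[]
    for t in (150,165,180):
        _,L,S,C=cv2.connectedComponentsWithStats((g<t).astype(np.uint8),connectivity=4)
        for s,c in zip(S,C):
            if 20<s[4]<160 and .6<s[2]/s[3]<1.6 and s[4]/(s[2]*s[3])>.6:
                w=wr(c,.080,f["p"],f["q"])[0]
                if np.hypot(w[0]-.541,w[1]-.006)<.06: out.append((t,(w[:2]*1e3).round(2).tolist(),int(s[4]),c.round(1).tolist()))
    return out
for n in("seat1","hold2"): print(n,*blobs(n,0,0),sep="\n ")
E
```

```text
seat1
 (150, [578.77, 34.82], 58, [246.4, 55.2])
 (150, [513.09, 44.4], 46, [237.9, 138.2])
 (150, [503.52, -21.24], 47, [313.3, 149.3])
 (165, [578.67, 34.75], 66, [246.5, 55.4])
 (165, [513.0, 44.41], 54, [237.9, 138.4])
 (180, [578.6, 34.79], 71, [246.5, 55.5])
hold2
 (150, [504.24, -21.8], 99, [235.5, 176.8])
 (150, [513.7, 43.9], 96, [341.5, 188.0])
 (165, [513.73, 43.92], 103, [341.5, 188.0])
 (180, [513.76, 43.88], 112, [341.5, 188.1])
```

Screw comparison gives a camera offset of about (-0.3, +0.3) mm, so the true neck axis is at (0.5414, 0.0061) with the ring centred on the TCP. Now I'll set the ring down gently; its landing height will tell the thread phase.

```bash
cat >> h.py <<'E'
NX,NY=.5414,.0061
def st(t=""):
    s=r.read_state(); print(t,s["eef_pos"].round(5),"yaw",round(np.degrees(yaw()),1),"F",s["contact_force"].round(2),"T",s["torque"].round(3),"w",round(s["grip_width"],4),"t",s["time_s"]); return s
E
python3 - <<'E'
from h import *
q=Q(np.pi+np.radians(1)-.05)
r.move_straight([NX,NY,.105],q,speed=.06); r.hold(.2); st("above")
h=r.move_straight([NX,NY,.083],q,speed=.015,max_force=3); r.hold(.15); print(h); st("down")
E
```

```text
above [0.54165 0.00608 0.1054 ] yaw 178.1 F [-0.19 -0.36 -1.78] T [0.002 0.036 0.031] w 0.0606 t 31.125
True
down [0.54135 0.00613 0.09135] yaw 178.1 F [0.19 0.02 4.31] T [-0.023  0.023 -0.038] w 0.0607 t 32.1917
```

The landing height puts the pins about 43° past a start. That leaves about 77° to pass under the next ridge and about 90° more to the glass. I'll follow the helix in force-guarded steps.

```bash
cat >> h.py <<'E'
def turn(deg_total,step,zc,y0,fz=4.,k=.1e-3,tmax=.3,dt=.5,hold=.15):
    a=0
    while a<deg_total-1e-6:
        a+=step; zc-=step/15*1e-3
        s=r.read_state(); zc+=np.clip((s["contact_force"][2]-fz)*k*-1*-1 if 0 else (s["contact_force"][2]-fz)*k,-.4e-3,.4e-3)
        r.move_straight([NX,NY,zc],Q(y0-np.radians(a)),speed=max(abs(s["eef_pos"][2]-zc),3e-4)/dt); r.hold(hold)
        s=r.read_state(); F=s["contact_force"]; T=s["torque"]
        print(f"a={a:.0f} zc={zc*1e3:.2f} z={s['eef_pos'][2]*1e3:.2f} xy={(s['eef_pos'][:2]*1e3).round(2)} yaw={np.degrees(yaw()):.1f} F={F.round(1)} Tz={T[2]:.3f} t={s['time_s']:.2f}")
        if abs(T[2])>tmax or abs(F[2])>14 or np.hypot(F[0],F[1])>12: print("STOP"); break
    return zc,y0-np.radians(a)
E
python3 - <<'E'
from h import *
print(turn(90,15,.09125,np.pi+np.radians(1)-.05))
E
```

```text
a=15 zc=90.28 z=90.44 xy=[541.64   6.08] yaw=163.2 F=[ 1.2 -0.2  2.7] Tz=-0.047 t=32.78
a=30 zc=89.15 z=89.37 xy=[541.54   5.98] yaw=148.3 F=[-0.2 -0.9  5.6] Tz=-0.051 t=33.46
a=45 zc=88.31 z=88.37 xy=[541.47   6.25] yaw=133.3 F=[-0.4  0.6  6.8] Tz=-0.036 t=34.04
a=60 zc=87.59 z=87.45 xy=[541.29   6.22] yaw=118.3 F=[0.6 1.5 3.5] Tz=-0.111 t=34.60
a=75 zc=86.54 z=86.43 xy=[541.22   6.07] yaw=103.2 F=[-1.1  0.5  3.3] Tz=0.027 t=35.25
a=90 zc=85.46 z=85.48 xy=[541.49   6.11] yaw=88.2 F=[ 0.3 -0.6  2.6] Tz=-0.075 t=35.91
(np.float64(0.08546341385749687), np.float64(1.5382496193148398))
```

```bash
python3 - <<'E'
from h import *
z,y=.08546,1.5382496
for i in range(9):
    z,y=turn(6,6,z,y,fz=1.5,k=.1e-3,dt=.25,hold=.12)
    if r.read_state()["contact_force"][2]>7: print("glass?"); break
print(z,y)
E
```

```text
a=6 zc=85.17 z=85.14 xy=[541.41   6.21] yaw=82.3 F=[1.1 0.3 1.8] Tz=-0.045 t=36.28
a=6 zc=84.79 z=84.74 xy=[541.33   6.19] yaw=76.3 F=[1.  0.9 0.3] Tz=-0.056 t=36.67
a=6 zc=84.27 z=84.30 xy=[541.4   6.1] yaw=70.3 F=[-0.7 -0.6  3.3] Tz=-0.052 t=37.12
a=6 zc=84.05 z=84.02 xy=[541.37   6.18] yaw=64.3 F=[0.6 0.3 0.2] Tz=0.000 t=37.49
a=6 zc=83.52 z=83.54 xy=[541.42   6.11] yaw=58.3 F=[-0.6  0.3  2.2] Tz=-0.057 t=37.93
a=6 zc=83.19 z=83.18 xy=[541.4    6.17] yaw=52.3 F=[-0.7 -0.1  0.2] Tz=-0.041 t=38.31
a=6 zc=82.66 z=82.42 xy=[541.21   6.13] yaw=46.3 F=[-0.4  0.8 -1.2] Tz=-0.015 t=38.75
a=6 zc=81.99 z=82.04 xy=[541.41   6.09] yaw=40.2 F=[-0.5  0.1 -1. ] Tz=-0.015 t=39.24
a=6 zc=81.34 z=81.58 xy=[541.63   6.05] yaw=34.2 F=[-0.8  0.1  0.5] Tz=0.009 t=39.73
0.08134200442012707 0.5957718039230624
```

```bash
python3 - <<'E'
from h import *
command_gripper(.068); r.hold(.2); s=st("open"); command_gripper(.055,50); r.hold(.3); st("regrip")
z,y=s["eef_pos"][2],.5957718
def t5(step,z,y,lead):
    y-=np.radians(step); F=r.read_state()["contact_force"][2]
    z+=np.clip((F+1.)*.1e-3,-.3e-3,.3e-3)-lead*step/15e3
    r.move_straight([NX,NY,z],Q(y),speed=3e-4/.2); r.hold(.25); st(f"z={z*1e3:.2f}"); return z,y
for i in range(4):
    z,y=t5(5,z,y,0)
    if r.read_state()["torque"][2]>.11: break
print(z,y)
E
```

```text
open [0.54137 0.00611 0.08128] yaw 34.1 F [-0.4   0.19  0.11] T [0.023 0.031 0.028] w 0.0677 t 40.1667
regrip [0.54135 0.00627 0.08143] yaw 34.1 F [-0.87  2.9   2.81] T [0.402 0.23  0.001] w 0.0606 t 40.6833
z=81.58 [0.54152 0.00595 0.08158] yaw 29.2 F [ 0.24 -0.41  2.06] T [ 0.012  0.007 -0.051] w 0.0608 t 41.1833
z=81.88 [0.54138 0.00605 0.08181] yaw 24.2 F [ 1.08  0.01 -0.08] T [-0.091 -0.035 -0.002] w 0.0605 t 41.6833
z=81.97 [0.54132 0.0061  0.08191] yaw 19.2 F [ 0.22  0.41 -0.09] T [ 0.033 -0.047 -0.019] w 0.0604 t 42.1833
z=82.06 [0.54133 0.00612 0.08202] yaw 14.2 F [ 0.38 -0.62 -1.28] T [-0.026 -0.003  0.004] w 0.0606 t 42.6833
0.08206395123991683 0.246705949601134
```

```bash
cat >> h.py <<'E'
def feel(n=6):
    X=[]
    for _ in range(n): r.hold(.05); s=r.read_state(); X.append([s["contact_force"][2],s["torque"][2],s["eef_pos"][2]*1e3])
    X=np.array(X); return X.mean(0),X[:,1].std()
def t6(step,z,y,lead,F):
    y-=np.radians(step); z+=np.clip(F*.08e-3,-.2e-3,.2e-3)-lead*step/15e3
    r.move_straight([NX,NY,z],Q(y),speed=3e-4/.2); r.hold(.15); m,sd=feel()
    print(f"yaw {np.degrees(yaw()):.1f} zc {z*1e3:.2f} Fz {m[0]:.2f} Tz {m[1]:.3f}+-{sd:.3f} z {m[2]:.2f} t {r.read_state()['time_s']:.2f}"); return z,y,m[0],m[1]
E
python3 - <<'E'
from h import *
z,y,F=.08206,.246706,-.5
for i in range(7):
    z,y,F,T=t6(3,z,y,0.5,F)
    if T>.12: break
print(z,y,F)
E
```

```text
yaw 11.2 zc 81.92 Fz -0.73 Tz -0.002+-0.034 z 81.94 t 43.38
yaw 8.1 zc 81.76 Fz -0.00 Tz 0.004+-0.029 z 81.81 t 44.08
yaw 5.1 zc 81.66 Fz 0.68 Tz -0.026+-0.028 z 81.71 t 44.78
yaw 2.1 zc 81.62 Fz 0.97 Tz -0.022+-0.019 z 81.64 t 45.48
yaw -0.9 zc 81.59 Fz 1.34 Tz -0.011+-0.034 z 81.59 t 46.18
yaw -3.9 zc 81.60 Fz 1.22 Tz -0.038+-0.016 z 81.60 t 46.88
yaw -6.9 zc 81.60 Fz 0.43 Tz -0.010+-0.019 z 81.55 t 47.58
0.08159790498491404 -0.11981314291880922 0.42585356873987484
```

```bash
python3 - <<'E'
from h import *
z,y,F=.0816,-.119813,.43
for i in range(6):
    z,y,F,T=t6(4,z,y,0.3,F)
    if T>.07: break
print(z,y,F)
E
```

```text
yaw -10.9 zc 81.55 Fz -1.05 Tz -0.050+-0.022 z 81.45 t 48.28
yaw -14.8 zc 81.39 Fz -1.99 Tz -0.099+-0.024 z 81.30 t 48.98
yaw -18.8 zc 81.15 Fz -2.45 Tz -0.117+-0.029 z 81.12 t 49.68
yaw -22.8 zc 80.88 Fz -2.83 Tz -0.185+-0.014 z 80.87 t 50.38
yaw -26.8 zc 80.60 Fz -0.55 Tz -0.141+-0.024 z 80.68 t 51.08
yaw -30.8 zc 80.47 Fz -0.45 Tz -0.117+-0.024 z 80.49 t 51.78
0.08047123234959162 -0.5386920204786391 -0.4456061679654595
```

Torque reads negative when resisting: it reached -0.185 and then eased to -0.12. The z drop suggests I'm already close to snug, so I'll check before turning more. This frame should show the ring's angle in the jaws, its height, and the glass through the hole.

```bash
python3 - <<'E'
from h import *
m,sd=feel(3); print(m,sd); st()
im,d,s=snap("tight1"); W=cloud(im,d,s["eef_pos"],s["eef_rot"])
rr=np.hypot(W[...,0]-NX,W[...,1]-NY); z=W[...,2]*1e3
k=(rr<.010)&(z>85)&(z<110); print("glass",np.median(z[k]),z[k].std(),k.sum())
k=(rr>.015)&(rr<.026)&(z>95)&(z<112); P=W[k]; c=np.linalg.lstsq(np.c_[P[:,:2]-[NX,NY],np.ones(len(P))],P[:,2],rcond=None)[0]; print("ring top",np.median(z[k]),c,k.sum())
k=(rr>.04)&(rr<.05)&(z>75)&(z<85); print("block",np.median(z[k]))
f=np.load("pics/seat1.npz"); W=cloud(f["im"],f["d"],f["p"],f["q"]); rr=np.hypot(W[...,0]-NX,W[...,1]-NY); z=W[...,2]*1e3
k=(rr<.010)&(z>85)&(z<110); print("before: glass",np.median(z[k]),z[k].std(),"block",np.median(z[(rr>.03)&(rr<.038)&(z>75)&(z<85)]))
cv2.imwrite("pics/m9.png",cv2.resize(im[170:380,140:420],(800,600))[:,:,::-1])
E
```

```text
[-0.37687362 -0.10051444 80.50128329] 0.018858055657374032
 [0.54143 0.00606 0.0805 ] yaw -30.9 F [-1.14  0.79 -0.17] T [ 0.039  0.255 -0.091] w 0.0603 t 51.9333
glass 100.16265284485468 0.5279545562417648 1431
ring top 103.75456842934358 [-0.00044794  0.00073254  0.10375425] 6826
block 79.87657516927965
before: glass 101.47036640045147 0.7214216889254318 block 80.11989349434
```

View pics/m9.png

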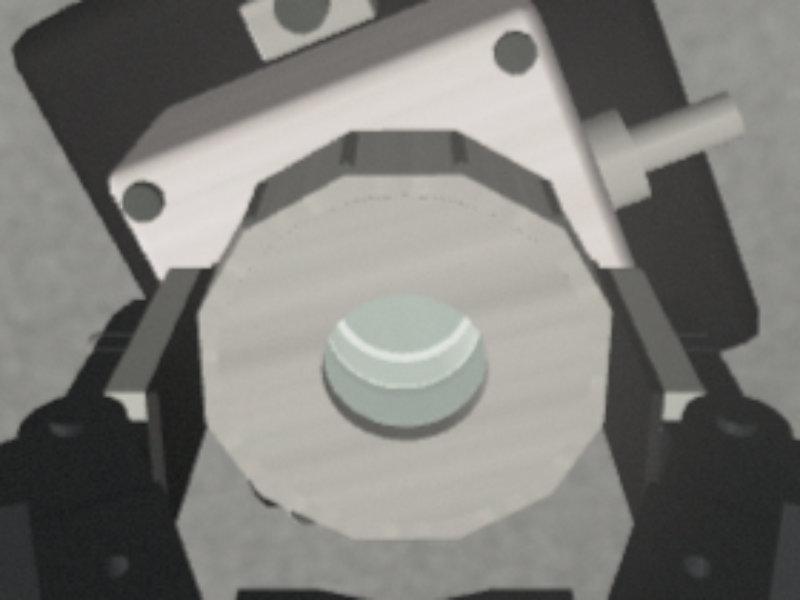

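The ring is level and its flats sit against the pads. The lip is on the glass, and the glass has gone down about 1.1 mm, so roughly 20 N. I'll let go, back off, and repeat the exact seat1 view for a like-for-like compression check.

```bash
python3 - <<'E'
from h import *
command_gripper(.078); r.hold(.1); r.move_straight([NX,NY,.15],speed=.15)
r.reach([.5411-OFF,.0064,.228],Q(0)); r.hold(.3)
D=[]
for i in range(4): im,d,s=snap(f"fin{i}"); D.append(d)
f=np.load("pics/seat1.npz")
def q(im,d,p,qq):
    W=cloud(im,d,p,qq); rr=np.hypot(W[...,0]-NX,W[...,1]-NY); z=W[...,2]*1e3
    g=(rr<.010)&(z>85)&(z<110); b=(rr>.034)&(rr<.0385)&(z>75)&(z<85); k=(rr>.0145)&(rr<.028)&(z>95)&(z<112)
    P=W[k]; c=np.linalg.lstsq(np.c_[P[:,:2]-[NX,NY],np.ones(len(P))],P[:,2],rcond=None)[0] if k.sum()>50 else None
    return "glass",np.median(z[g]),np.mean(z[g]),"block",np.median(z[b]),"ringtop",c
print(q(f["im"],f["d"],f["p"],f["q"])); print(q(im,np.median(D,0),s["eef_pos"],s["eef_rot"]))
cs,_=cv2.findContours((im.min(2)>150).astype(np.uint8),cv2.RETR_LIST,cv2.CHAIN_APPROX_NONE)
for c in cs:
    w=wr(c[:,0],.104,s["eef_pos"],s["eef_rot"])[:,:2]; e,R=cv2.minEnclosingCircle((w*1e3).astype(np.float32))
    if 10<R<16 and np.hypot(e[0]-541,e[1]-6)<10: print("hole",e,R)
print(r.read_state()["time_s"])
E
```

```text
('glass', np.float64(101.47036600883786), np.float64(101.49262817922924), 'block', np.float64(80.09886899662911), 'ringtop', array([-0.01508956, -0.00094857,  0.0987759 ]))
('glass', np.float64(100.48487742042428), np.float64(100.49010389477381), 'block', np.float64(80.41424892455107), 'ringtop', array([-2.43861042e-05, -1.45957693e-03,  1.04087091e-01]))
54.1167
```

All the clamp estimates fall between about 20 and 28 N, inside the 8–32 N window, and the ring is level and free of the gripper. I'm handing in.

```bash
python3 -c "
from h import *
st(); r.finish_job()"
```

```text
[0.46262 0.0064  0.22772] yaw -0.0 F [-0.21 -0.17  0.12] T [ 0.007 -0.014  0.023] w 0.0783 t 54.1167
the job is handed in; nothing more can be done
```

The glass is back in the cell and the ring is screwed down on it. I handed the job in at about 54 s; the system gave no verdict. The ring is probably a little tighter than the snug 12–22 N, at an estimated 20–28 N, but within the allowed 8–32 N.

**Glass:** I lowered it into the bore and let go. Depth readings put its top about 3.4 mm above the rim, even all round to about 0.3 mm, so it lay flat.

**Ring:** I set it over the neck, followed the thread clockwise for about 209°, then let go and backed off. The last view showed it level to within about 0.0015 rad. Its underside is about 14.1 mm below the rim, inside the 10–16.5 mm range.

**Checks that disagreed or failed:**
- **Clamp force:** the glass had gone down 1.0–1.3 mm, which means about 20–26 N. The angle past the bite suggests up to about 28 N.
- **Turning moment:** it read negative when resisting, so my stop test for the bite did not fire and I turned about 20° past it. It peaked at 0.185 N m, then eased to about 0.10–0.12 N m, which would mean a looser ring. I trusted the measured heights and did not back it off.
- **Centring:** the last overhead check of the ring's hole found no circle. That rests on the hand being within about 0.1 mm of the neck axis while tightening.
- **Other things on the bench:** the arm felt no unexpected contact, but I did not re-measure where they stand.

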